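# Isolate the wedge test rig and hold its sprung cover at the inspection mark

### The arm

A 6-joint arm with a two-finger parallel gripper is mounted at the origin on the work surface. World frame = base frame: x ahead of the robot, y to its left, z up, the work surface at z = 0. Lengths are in m, angles in rad, forces in N, time in s.
With the tool pointing down it reaches from about 0.325 to 0.9 m from the base axis. Payload 6.1 kg.
Tool frame: the origin (TCP) lies on the centre line of the jaws, within the pads' length; the fingertips stand env.tip_extent ahead of it and the grasp point (between the pads) lies 5 mm behind it (env.tip_extent is the distance from the TCP to the fingertips, in m); z points along the fingers, y is the line along which they close (so a half turn about z gives the same grasp; the last joint's range is limited). The gripper opens to 85 mm and grips with 20 to 120 N. Pads are 22 mm wide; open, the fingers measure 114 mm over their backs; the gripper's body (76 mm by 85 mm) begins 54 mm behind the grasp point. The pads swing forward as they close: fully open they stand 13 mm farther back than shut.
Start: joints at [-1.305, 0.22, 1.526, -0, 1.395, -0.126], TCP at [0.239, -0.578, 0.217] pointing down, gripper open.
Joint ranges: [-2.98, 2.98], [-0.91, 2.08], [0.09, 2.57], [-1.24, 4.39], [0.2, 2.65], [-2.68, 2.68]. Speed limits (rad/s): [2.57, 2.57, 3.01, 3.14, 3.14, 3.14].

### API

Orientations are given as a rotation vector (axis times angle).
In Python, from bench import env gives the robot as it stands.
- The arm moves only by the shell command python3 -m crank 'ROWS' [FORCE]. ROWS is JSON, a list of rows, each a list of 5 numbers: the shift along the tool's x, y, z in cm, then the turn about the tool's z in rad, then the opening, from 0 (shut) to 1 (fully open). In form: [[tx, ty, tz, turn, grip], ...]. A call has 1 to 8 rows; each row is the pose to reach, as a shift and turn from the pose commanded when the call began, along the tool's axes at that moment; what a row does not reach only later rows make up. A row lasts 1/12 s, in which the tool goes at most 41.7 mm and 7.16 degrees, less where a joint would pass 70% of its speed; a pose out of reach is approached as far as the arm can. A call with a gripper value outside its range is refused whole. The fingers move at their own pace and stop on an object; FORCE is the grip in N (left out, the last holds). Time passes only in rows, so rows that repeat a pose let the fingers close. It gives the time, the measured TCP pose, the force, the opening and the grip force at its end, in the units of the state.
- env.state(): the state, without advancing time (a new reading comes with each control period).
- env.get_image(name): name is "scene" or "top" or "wrist"; returns (picture, depth): 420x560x3 uint8, red, green, blue; 420x560 float32, m along the optical axis (not along the pixel's ray), 0 where there is no reading.
- env.camera_model(name): a dict with "fx", "fy", "cx", "cy" (pixels), "pose" (4x4, takes a point from camera to world coordinates); the wrist camera has in their place "hand_eye" (4x4, takes a point from camera to tool coordinates, whose origin is the TCP and whose axes are the flange's). Camera axes: x right, y down, z forward; pixel columns grow to the right and rows downward; lengths in m; the calibration is good to about 2 mm. A picture is of the moment at which its call begins: read the wrist's pose just before it. camera_model takes no time and is no camera call.
- env.sign_off(): hands the job in; it is judged then, once.
Trained networks look in the newest picture that a camera, given by its name, has taken for a name from the list of things; names that differ only in an ending like _2 or _b are one class to them, and where a whole thing is asked for, a point or a joint stands for the part that bears it (a point fixed in the world has none). Each returns a list of dicts, best first, with "confidence" (0 to 1); they miss things now and then, are a little off and sometimes report something else, mostly with a low value. They report only what shows in the picture. A call takes as long as a camera call. They do not tell look-alikes from the thing itself.
- env.regions_of(camera, name): "mask" (420x560 bool, what is visible of it) and "bbox" ([left, top, right, bottom] in pixels, round what is visible of it).
The state is a dict: "clock": time; "joints": joint angles; "qvel": joint speeds; "effort": joint torques, N m; "tcp_pos": TCP position; "orientation": TCP orientation; "ft_force": force on the tool from outside, world axes, zero at the start; "ft_torque": the same for the moment, N m; "width": finger opening in m; "grasp_force": force on a finger pad.
Only numpy, scipy, OpenCV 4.12 (cv2) and the standard library are available. Lean on these libraries where they do the work, as an engineer would, in place of code of your own. Each camera call takes 0.05 s, during which the arm holds its last target. There are 200 camera calls.

### The job

Switch the wedge test rig off by flipping the isolator's red handle right over to its other side (the side with the red dot), and only then lift the rig's sprung black cover by its yellow grip until the cover stands at the same angle as the orange mark arm beside it. The cover shuts itself if let go, so finish while still holding the yellow grip with the cover steady at that angle; leave the mark arm and the other things on the table where they are.

Things in the scene. Friction and masses are not known exactly. Their poses are not given: they have to be found in the camera images.
- isolator: Grey isolator box, 130 x 90 x 50 mm high, fixed to the table; yellow top plate. Origin at the centre of its underside. Its own x axis points from the ON side (green dot) to the OFF side (red dot); it is at the left or the right of the rig, turned up to 0.35 rad.
- handle (a joint): Angle of the isolator's red handle, rad: 0 = ON (leaning 0.6 rad to the box's -x, the robot's side, at the start), 1.2 = OFF (leaning 0.6 rad to its +x). It turns about the box's y axis at 50 mm above the table. It starts within 0.15 of ON. Stiff, with a stop at each end: it takes about 2 N at the tip and stays where it is left, so push it all the way to the OFF stop.
- handle_tip (a point): Centre of the red cross-bar at the handle's end, 80 mm from the handle's axis. The bar is 16 mm thick and 52 mm long along the box's y axis, on a 10 mm steel stem; its centre is 116 mm above the table at either end of the swing, 130 mm in the middle.
- rig: The wedge test rig: blue box with black corners, 220 (x) x 250 (y) x 102 mm high, fixed to the table. Origin at the centre of its underside; its x axis points away from the robot, turned up to 0.25 rad.
- cover (a joint): Opening angle of the sprung black cover (205 x 236 x 10 mm), rad: 0 = shut (level), growing as its robot-side edge rises; stop at 1.7. A spring and its weight shut it: about 3 N upward at the grip to start it, 3 to 6 N to hold it.
- cover_hinge (a point): Middle of the cover's hinge axis: 100 mm to the rig's +x from the rig's centre and 108 mm above the table. The axis runs along the rig's y axis, in the cover's mid-plane. This frame turns with the cover; its x axis lies in the cover, away from the grip.
- cover_grip: Yellow cylinder, 20 mm across, 30 mm long along the rig's y axis, on the middle of the cover's robot-side edge; black neck 14 mm wide behind it. Origin at its centre, 245 mm from the hinge axis in the cover's mid-plane: 108 mm up and 35 mm from the rig's front when shut. A roller: it spins freely on its own axis, so pinched by its flat ends from above it stays put in the fingers as the cover turns.
- mark (a joint): Angle at which the orange mark arm is set, rad, measured exactly as the cover's angle, so the cover matches the mark when the two values are equal; between 0.4 and 0.95. A stiff hinge holds it.
- mark_ball (a point): Centre of the orange ball (24 mm in diameter) at the end of the orange mark arm. The arm turns on the cover's hinge axis line, 145 mm from the cover's middle to the rig's +y; the ball is 150 mm from that axis. The line from axis to ball gives the angle; this frame turns with the arm, its x axis pointing from ball to axis. A thin alloy arc stands between the arm and the cover.
- cal_block: Bystander: flat steel calibration block, 130 x 90 x 25 mm, with two holes; on the opposite side of the rig from the isolator. Origin under its centre.
- caliper: Bystander: steel calliper lying on the table near the robot, about 235 mm long. Origin on the table under its beam.
- screwdriver: Bystander: screwdriver with a green handle lying on the table near the robot.
- couplant: Bystander: purple bottle with a yellow cap, 52 mm in diameter, 190 mm tall. Origin under its centre.
- cap: Bystander: small red screw cap, 34 mm in diameter, 14 mm high.
- mouse: Bystander: black computer mouse, 100 x 58 x 34 mm.
- probe: Bystander: small ultrasonic probe on a clear wedge, 45 x 30 x 38 mm.
Not all that is in view belongs to the job. Several things have the shape of the isolator; the one meant has the colours described above.

How it is judged:
By the outcome, as a careful person would: the job done as asked, in the order asked, and still so for the second after the job is handed in, while the arm keeps its last pose, push and grip.
It also fails if it takes over 54 s, if anything falls off the work surface, if the arm or the gripper's body presses on something with over 40 N, if the wrist force passes 120 N, or if a joint passes its speed limit or range.

## Working session

There is one attempt and no reset: what is moved stays moved. The work goes in short steps, Python scripts to look and compute and a shell command to move; the robot and the scene stay as the last step left them, time stands still between calls to the robot, and variables do not carry over. Pictures are saved under pics/ and viewed, at most 10 in all, crops included, and the job is handed in when it is done.

```bash
ls; mkdir -p pics; cat > h.py <<'E'
import numpy as np, cv2
from scipy.spatial.transform import Rotation as R
from bench import env
def pose(cam):
    m=env.camera_model(cam)
    if 'pose' in m: return m,np.array(m['pose'])
    s=env.state(); T=np.eye(4); T[:3,:3]=R.from_rotvec(s['orientation']).as_matrix(); T[:3,3]=s['tcp_pos']
    return m,T@np.array(m['hand_eye'])
def cloud(cam):
    m,T=pose(cam); im,d=env.get_image(cam)
    v,u=np.mgrid[:d.shape[0],:d.shape[1]]
    P=np.stack([(u-m['cx'])/m['fx']*d,(v-m['cy'])/m['fy']*d,d],-1)@T[:3,:3].T+T[:3,3]
    P[d==0]=np.nan
    return im,P
def save(im,n): cv2.imwrite('pics/'+n,im[...,::-1])
E
python3 - <<'E'
from h import *
for c in ['scene','top']:
    im,P=cloud(c); save(im,c+'.png'); np.savez(c+'.npz',im=im,P=P)
    for n in ['isolator','handle_tip','rig','cover','cover_grip','mark','mark_ball']:
        for r in env.regions_of(c,n)[:4]:
            print(c,n,round(r['confidence'],2),r['bbox'],np.round(np.nanmedian(P[r['mask']],0),3))
s=env.state();print(s,env.tip_extent)
E
```

```text
pics
scene isolator 0.95 [132.6, 251.6, 207.4, 324.4] [ 0.477 -0.329  0.051]
scene isolator 0.86 [68.8, 181.8, 134.1, 254.7] [ 0.202 -0.336  0.051]
scene handle_tip 0.69 [131.9, 249.7, 208.3, 324.7] [ 0.475 -0.329  0.051]
scene handle_tip 0.55 [141.6, 250.6, 165.4, 284.3] [ 0.434 -0.33   0.119]
scene handle_tip 0.53 [69.3, 183.1, 94.8, 212.4] [ 0.152 -0.336  0.116]
scene rig 0.8 [250.1, 153.2, 407.4, 305.2] [ 0.631 -0.009  0.113]
scene cover 0.97 [257.7, 169.0, 396.5, 277.1] [0.611 0.01  0.114]
scene cover 0.23 [351.1, 153.0, 408.3, 213.1] [0.626 0.161 0.143]
scene cover_grip 0.64 [278.7, 175.5, 289.7, 190.6] [0.462 0.02  0.116]
scene mark 0.78 [356.4, 153.7, 404.1, 212.2] [0.626 0.161 0.144]
scene mark 0.68 [319.3, 129.3, 373.9, 170.4] [0.434 0.296 0.025]
scene mark_ball 0.65 [360.1, 151.0, 399.7, 213.6] [0.642 0.161 0.142]
top isolator 0.66 [365.0, 194.3, 404.9, 241.2] [ 0.462 -0.317  0.052]
top handle_tip 0.63 [390.5, 309.8, 397.5, 329.3] [ 0.154 -0.332  0.104]
top handle_tip 0.48 [387.3, 218.0, 399.4, 232.7] [ 0.428 -0.329  0.123]
top rig 0.73 [317.8, 219.7, 331.9, 277.3] [ 0.402
[... 512 characters left out ...]
[ 0.715 -0.323  0.031]
{'clock': 0.8, 'joints': array([-1.30510040e+00,  2.20344229e-01,  1.52647446e+00,  2.52166291e-06,
        1.39469498e+00, -1.26091546e-01]), 'qvel': array([ 0.00020771,  0.00064055, -0.0007749 ,  0.00189478,  0.00095994,
        0.00057617]), 'effort': array([ 8.65949505e-05, -4.96782446e+01, -3.89712667e+01, -3.12067914e-05,
        4.80966646e-04,  1.32376533e-05]), 'tcp_pos': array([ 0.23865602, -0.57765339,  0.21684776]), 'orientation': array([3.08142989e+00, 6.11473839e-01, 1.25433067e-05]), 'ft_force': array([0.062912  , 0.1802778 , 0.54376653]), 'ft_torque': array([-0.0149622 , -0.07822021,  0.00365036]), 'grasp_force': 0.0, 'width': 0.08514157928538846} 0.014
```

View pics/scene.png

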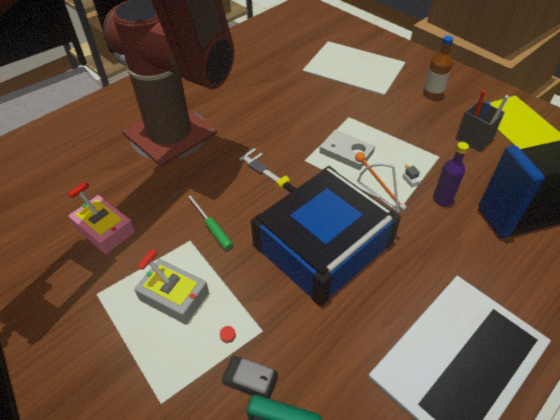

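View pics/top.png

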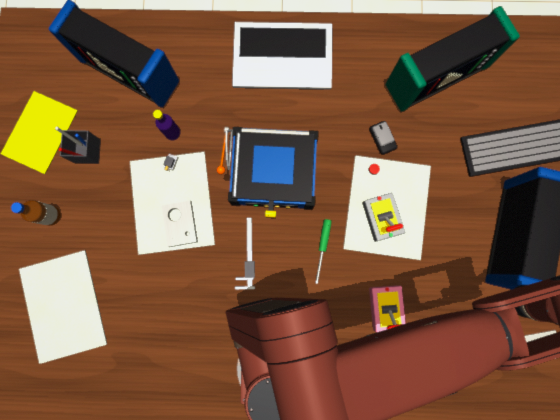

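Candidates: a grey box at scene (171,287) / top (384,217), and a pink box at scene (101,221) / top (389,310). Both have a red handle and a yellow plate. The description says grey, so it is the one at (171,287); I'll confirm that in an enlarged crop.

```bash
python3 - <<'E'
from h import *
S=np.load('scene.npz');im,P=S['im'],S['P']
T=np.load('top.npz')
a=cv2.resize(im[230:335,110:220],None,fx=4,fy=4,interpolation=cv2.INTER_CUBIC)
b=cv2.resize(im[140:245,340:440],None,fx=4,fy=4,interpolation=cv2.INTER_CUBIC)
save(np.hstack([a[:,:400],b]),'crop.png')
for nm,D in [('scene',S),('top',T)]:
    im,P=D['im'],D['P'];hsv=cv2.cvtColor(im,cv2.COLOR_RGB2HSV);H,s,V=[hsv[...,i].astype(int) for i in range(3)]
    z=P[...,2]
    def box(c,r): return (abs(P[...,0]-c[0])<r)&(abs(P[...,1]-c[1])<r)
    iso=box((.47,-.32),.12)
    m=iso&(abs(z-.051)<.005)
    Q=P[m]; r=cv2.minAreaRect((Q[:,:2]*1000).astype(np.float32)); print(nm,'isotop',m.sum(),r)
    for n,mm in [('redbar',iso&((H<8)|(H>172))&(s>150)&(z>.09)),('reddot',iso&((H<8)|(H>172))&(s>130)&(z<.065)&(z>.03)),('greendot',iso&(H>45)&(H<85)&(s>100)&(z<.065)&(z>.03)),
      ('grip',box((.46,.02),.06)&(H>22)&(H<35)&(s>130)&(z>.06)),('orange',box((.6,.16),.15)&(H>6)&(H<18)&(s>150)&(z>.09)&(P[...,1]>.1))]:
        Q=P[mm]
        if len(Q):
            print(n,len(Q),'mean',Q.mean(0).round(4),'min',Q.min(0).round(3),'max',Q.max(0).round(3))
            if n in('redbar','orange'):
                u=np.linalg.svd(Q-Q.mean(0))[2][0]; print('  dir',u.round(3))
            if n=='orange':
                np.save(nm+'_or.npy',Q); 
    m=box((.6,.02),.2)&(abs(z-.113)<.006)
    r=cv2.minAreaRect((P[m][:,:2]*1000).astype(np.float32)); print('cover',m.sum(),r)
E
```

```text
scene isotop 1892 ((465.5489501953125, -321.7186279296875), (130.87379455566406, 90.17130279541016), 17.40689468383789)
redbar 164 mean [ 0.4277 -0.3339  0.1242] min [ 0.414 -0.359  0.117] max [ 0.439 -0.309  0.129]
  dir [ 0.279 -0.96   0.022]
reddot 19 mean [ 0.5206 -0.3036  0.0525] min [ 0.515 -0.308  0.05 ] max [ 0.525 -0.299  0.056]
greendot 14 mean [ 0.4109 -0.3379  0.0526] min [ 0.407 -0.342  0.05 ] max [ 0.415 -0.333  0.055]
grip 93 mean [0.462  0.0206 0.1149] min [0.453 0.007 0.104] max [0.47  0.039 0.122]
orange 154 mean [0.6143 0.1616 0.1584] min [0.568 0.153 0.114] max [0.701 0.173 0.185]
  dir [ 0.889 -0.    -0.458]
cover 8203 ((581.3280639648438, 33.28985595703125), (278.673828125, 262.4000244140625), 87.9532470703125)
top isotop 891 ((463.86334228515625, -321.94921875), (129.603271484375, 90.54068756103516), 17.977359771728516)
redbar 72 mean [ 0.4244 -0.3339  0.1255] min [ 0.413 -0.356  0.119] max [ 0.434 -0.31   0.132]
  dir [-0.282  0.959  0.009]
reddot 8 mean [ 0.5186 -0.3056  0.054 ] min [ 0.515 -0.309  0.05 ] max [ 0.523 -0.302  0.057]
greendot 12 mean [ 0.4089 -0.3396  0.0526] min [ 0.405 -0.344  0.042] max [ 0.414 -0.333  0.061]
grip 72 mean [0.4583 0.022  0.1155] min [0.448 0.004 0.063] max [0.49  0.037 0.125]
orange 104 mean [0.5948 0.1621 0.1659] min [0.494 0.148 0.098] max [0.672 0.173 0.188]
  dir [-0.91   0.006  0.415]
cover 5575 ((580.310546875, 29.678237915039062), (271.69598388671875, 264.48944091796875), 89.0719223022461)
```

View pics/crop.png

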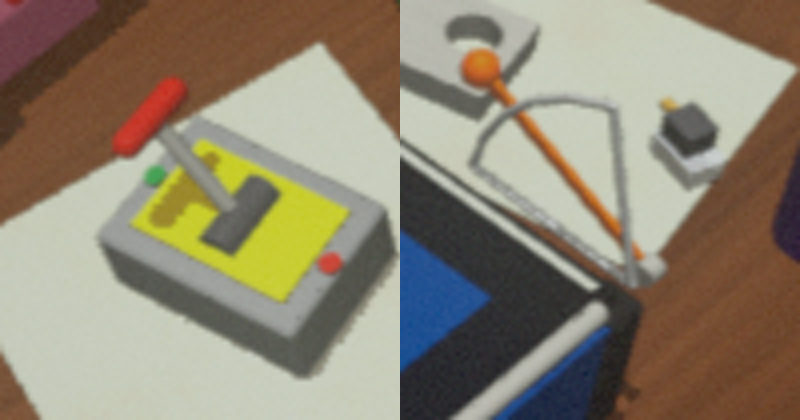

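The crop confirms it: grey body, yellow plate, green dot at crop (155,176), red dot at (330,263), and the handle leaning to the green (ON) side. Isolator yaw is about 0.304 and its centre (0.465, -0.322). I'll move with shut fingers to the handle's ON side.

```bash
python3 -m crank '[[21.7,-15.8,0,0.088,0],[21.7,-15.8,0,0.088,0],[21.7,-15.8,0,0.088,0],[21.7,-15.8,0,0.088,0],[21.7,-15.8,0,0.088,0],[21.7,-15.8,0,0.088,0],[21.7,-15.8,0,0.088,0],[21.7,-15.8,0,0.088,0]]' 60; python3 -m crank '[[0,0,4,0,0],[0,0,8,0,0],[0,0,10.5,0,0],[0,0,10.5,0,0],[0,0,10.5,0,0]]'
```

```text
clock: 1.47
tcp_pos: [0.3809, -0.3453, 0.2171]
orientation: [-3.104, -0.482, -0.002]
ft_force: [0.3, -0.8, -0.2]
width: -0.0003
grasp_force: 0.0
clock: 1.88
tcp_pos: [0.3778, -0.3484, 0.1108]
orientation: [-3.103, -0.474, 0.003]
ft_force: [0.4, -0.3, 0.4]
width: 0.0001
grasp_force: 0.0
```

```bash
python3 -m crank '[[2,0,0,0,0],[4,0,0,0,0],[5.5,0,0,0,0],[7,0,0,0,0],[8.5,0,0,0,0],[10,0,0,0,0],[11,0,0,0,0],[11,0,0,0,0]]'; python3 -m crank '[[0.5,0,0,0,0],[1,0,0,0,0],[1,0,0,0,0]]'
```

```text
clock: 2.55
tcp_pos: [0.4859, -0.3154, 0.1124]
orientation: [3.104, 0.478, 0.002]
ft_force: [0.6, 0.3, -0.4]
width: -0.0002
grasp_force: 0.0
clock: 2.8
tcp_pos: [0.4937, -0.3127, 0.1117]
orientation: [-3.105, -0.475, -0.0]
ft_force: [-0.0, 1.1, 0.3]
width: 0.0
grasp_force: 0.0
```

```bash
python3 -m crank '[[0.3,0,0,0,0],[0.6,0,0,0,0],[0.6,0,0,0,0]]';python3 - <<'E'
from h import *
im,P=cloud('scene'); save(cv2.resize(im[210:345,90:250],None,fx=4,fy=4),'c2.png')
E
```

```text
clock: 3.05
tcp_pos: [0.4994, -0.3111, 0.1119]
orientation: [3.105, 0.475, 0.0]
ft_force: [0.3, 0.1, -0.3]
width: 0.0001
grasp_force: 0.0
```

View pics/c2.png

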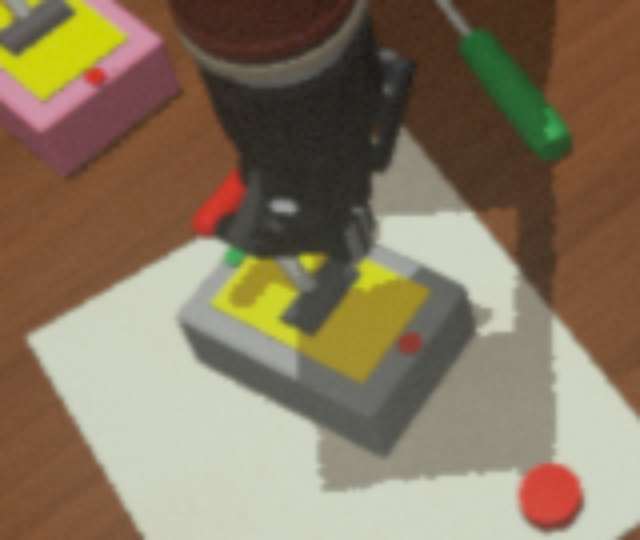

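The red bar is still on the ON side, at crop (215,205), with the gripper drawn over its right part. I'll check where the fingers really are.

```bash
python3 - <<'E'
from h import *
m,T=pose('scene')
def pr(p):
    q=np.linalg.inv(T)@np.r_[p,1]; return (m['fx']*q[0]/q[2]+m['cx'],m['fy']*q[1]/q[2]+m['cy'])
s=env.state();p=s['tcp_pos']; print(p,s['ft_force'],s['width'])
for z in (-.014,0,.06): print(np.round(((np.array(pr(p+[0,0,z]))-[90,210])*4)))
im,P=cloud('scene')
hsv=cv2.cvtColor(im,cv2.COLOR_RGB2HSV)
mm=((hsv[...,0]<8)|(hsv[...,0]>172))&(hsv[...,1]>150)&(P[...,2]>.09)&(abs(P[...,0]-.47)<.12)&(abs(P[...,1]+.32)<.12)
print(P[mm].mean(0),P[mm].min(0),P[mm].max(0))
sub=P[210:345,90:250]
for u,v in [(290,245),(270,230),(320,240),(360,235),(220,200),(300,180)]: print((u,v),sub[v//4,u//4].round(3))
im,_=cloud('wrist'); save(im,'w1.png')
E
```

```text
[ 0.49915156 -0.31111292  0.11181154] [ 0.28503371  0.12136246 -0.36480479] -0.00030546535797569313
[357. 279.]
[353. 264.]
[331. 197.]
[ 0.4763782  -0.29134871  0.46342821] [ 0.35012566 -0.38365723  0.11953842] [ 0.57276598 -0.20004845  0.58768735]
(290, 245) [ 0.524 -0.347  0.197]
(270, 230) [ 0.52  -0.352  0.211]
(320, 240) [ 0.52  -0.331  0.179]
(360, 235) [ 0.509 -0.307  0.147]
(220, 200) [ 0.432 -0.34   0.129]
(300, 180) [ 0.517 -0.33   0.223]
```

View pics/w1.png

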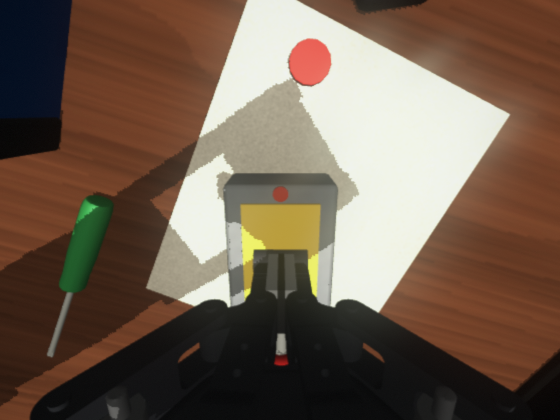

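The wrist view shows the handle behind the fingers: a red spot at (281,360) with the grey stem above it. The box is centred on the fingers, so they passed over or beyond the bar. I'll measure the real fingertip height.

```bash
python3 - <<'E'
from h import *
im,P=cloud('scene')
m=(np.hypot(P[...,0]-.499,P[...,1]+.311)<.03)&(P[...,2]>.06)
Q=P[m];i=np.argsort(Q[:,2])[:25];print(len(Q));print(Q[i].round(3))
i2,W=cloud('wrist')
for u,v in [(280,255),(265,260),(280,275),(295,262),(282,300),(281,345),(281,360),(260,300)]: print((u,v),i2[v,u],W[v,u].round(3))
m=(P[...,2]>.055)&(np.hypot(P[...,0]-.46,P[...,1]+.325)<.07)&(P[...,2]<.14)
for q,c in zip(P[m][::12],im[m][::12]): print(q.round(3),c)
E
```

```text
1610
[[ 0.474 -0.322  0.061]
 [ 0.472 -0.318  0.061]
 [ 0.475 -0.325  0.062]
 [ 0.471 -0.319  0.062]
 [ 0.473 -0.321  0.062]
 [ 0.475 -0.32   0.062]
 [ 0.471 -0.314  0.064]
 [ 0.472 -0.317  0.064]
 [ 0.507 -0.316  0.129]
 [ 0.508 -0.314  0.129]
 [ 0.51  -0.31   0.13 ]
 [ 0.51  -0.308  0.131]
 [ 0.509 -0.305  0.131]
 [ 0.511 -0.314  0.132]
 [ 0.508 -0.304  0.132]
 [ 0.509 -0.307  0.133]
 [ 0.508 -0.303  0.134]
 [ 0.511 -0.313  0.135]
 [ 0.506 -0.314  0.135]
 [ 0.508 -0.316  0.135]
 [ 0.509 -0.306  0.135]
 [ 0.511 -0.31   0.136]
 [ 0.51  -0.315  0.136]
 [ 0.51  -0.309  0.136]
 [ 0.507 -0.302  0.137]]
(280, 255) [53 51 34] [ 0.509 -0.308  0.133]
(265, 260) [71 70 59] [ 0.466 -0.309  0.06 ]
(280, 275) [47 46 32] [ 0.509 -0.308  0.153]
(295, 262) [78 76 62] [ 0.471 -0.332  0.061]
(282, 300) [40 39 32] [ 0.505 -0.31   0.165]
(281, 345) [158 157 144] [ 0.434 -0.332  0.111]
(281, 360) [118  23  21] [ 0.432 -0.333  0.121]
(260, 300) [39 39 34] [ 0.509 -0.3    0.174]
[ 0.415 -0.324  0.124] [149  69  45]
[ 0.421 -0.337  0.125] [171  66  45]
[ 0.43  -0.333  0.126] [199  48  37]
[ 0.425 -0.344  0
[... 458 characters left out ...]
.462 -0.31   0.061] [72 71 67]
[ 0.458 -0.324  0.068] [125 127 116]
[ 0.468 -0.303  0.055] [87 87 81]
[ 0.464 -0.317  0.062] [71 71 65]
[ 0.462 -0.327  0.068] [122 122 110]
[ 0.486 -0.292  0.056] [163 146  38]
[ 0.471 -0.31   0.055] [69 65 61]
[ 0.463 -0.325  0.059] [77 77 69]
[ 0.449 -0.339  0.056] [206 211  39]
[ 0.473 -0.315  0.055] [66 66 56]
[ 0.475 -0.32   0.06 ] [71 72 64]
[ 0.472 -0.326  0.059] [69 69 61]
[ 0.474 -0.332  0.064] [74 75 66]
[ 0.473 -0.338  0.065] [83 83 77]
[ 0.473 -0.341  0.065] [85 85 80]
[ 0.457 -0.352  0.056] [207 212  48]
[ 0.505 -0.304  0.055] [163 143  44]
[ 0.477 -0.34   0.058] [98 93 58]
[ 0.508 -0.315  0.056] [162 143  44]
[ 0.511 -0.325  0.055] [162 143  48]
```

The fingertips are really about 17 mm above the reported TCP (z≈0.129), so they passed above the bar, which tops out at about 0.125. Both cameras agree, so I'll treat the tips as about 31 mm higher than the nominal value. I'll go back and redo the push lower.

```bash
python3 -c "from bench import env; print(env.tip_extent)"; python3 -m crank '[[0,0,-3,0,0],[-4,0,-3,0,0],[-8,0,-3,0,0],[-12.6,0,-3,0,0],[-12.6,0,-3,0,0],[-12.6,0,0,0,0],[-12.6,0,3.1,0,0],[-12.6,0,3.1,0,0]]'; python3 -m crank '[[2,0,0,0,0],[4,0,0,0,0],[5.5,0,0,0,0],[7,0,0,0,0],[7,0,0,0,0]]'
```

```text
0.014
clock: 3.97
tcp_pos: [0.3757, -0.3455, 0.0755]
orientation: [-3.098, -0.472, 0.007]
ft_force: [-1.4, 1.6, -1.4]
width: 0.0002
grasp_force: 0.0
clock: 4.38
tcp_pos: [0.4483, -0.3274, 0.0822]
orientation: [3.104, 0.478, 0.003]
ft_force: [-0.6, -0.1, 0.6]
width: 0.0
grasp_force: 0.0
```

```bash
python3 -m crank '[[1.5,0,0,0,0],[3,0,0,0,0],[4,0,0,0,0],[4.6,0,0,0,0],[4.9,0,0,0,0],[4.9,0,0,0,0]]'; python3 - <<'E'
from h import *
im,P=cloud('scene'); 
hsv=cv2.cvtColor(im,cv2.COLOR_RGB2HSV)
mm=((hsv[...,0]<8)|(hsv[...,0]>172))&(hsv[...,1]>150)&(P[...,2]>.09)&(P[...,2]<.15)&(abs(P[...,0]-.47)<.12)&(abs(P[...,1]+.32)<.12)
print(mm.sum(),P[mm].mean(0),P[mm].min(0),P[mm].max(0))
E
```

```text
clock: 4.88
tcp_pos: [0.4818, -0.3161, 0.0803]
orientation: [-3.103, -0.477, 0.037]
ft_force: [-45.3, -11.2, 20.4]
width: -0.0
grasp_force: 25.2
138 [ 0.51203644 -0.31029268  0.12231428] [ 0.50176821 -0.33143442  0.11384055] [ 0.52244031 -0.28670386  0.12683041]
```

The handle bar now sits at the OFF end, mean (0.512,-0.310), and the arm met 45 N at the stop. I'll back off, rise and measure the handle, grip and mark with the arm clear.

```bash
python3 -m crank '[[-2,0,0,0,0],[-4,0,0,0,0],[-4,0,-4,0,0],[-4,0,-8,0,0.5],[-4,0,-12,0,0.7],[-4,0,-14,0,0.7],[-4,0,-14,0,0.7],[-4,0,-14,0,0.7]]'; python3 - <<'E'
from h import *
from scipy.optimize import least_squares
for nm in ('scene','top'):
    im,P=cloud(nm)
    hsv=cv2.cvtColor(im,cv2.COLOR_RGB2HSV);H,s=hsv[...,0].astype(int),hsv[...,1]
    bx=lambda c,r:(abs(P[...,0]-c[0])<r)&(abs(P[...,1]-c[1])<r)
    mm=((H<8)|(H>172))&(s>150)&(P[...,2]>.09)&(P[...,2]<.15)&bx((.47,-.32),.12)
    if mm.sum(): print(nm,'bar',mm.sum(),P[mm].mean(0).round(4))
    o=bx((.6,.16),.15)&(H>6)&(H<18)&(s>130)&(P[...,2]>.1)&(P[...,1]>.12)
    Q=P[o]; b=Q[(Q[:,0]<.59)]
    f=least_squares(lambda c:np.linalg.norm(b-c,axis=1)-.012,b.mean(0)-[0,0,.005],loss='soft_l1',f_scale=.002); print('ball',len(b),f.x.round(4))
    a=Q[(Q[:,0]>.60)]; 
    k=np.polyfit(a[:,0],a[:,1:],1); print('arm',len(a),'dy/dx,dz/dx',k[0].round(3),'angle',np.arctan(-k[0][1]).round(3),'at x=.7',(k[0]*.7+k[1]).round(4))
    c=bx((.6,.02),.2)&(abs(P[...,2]-.114)<.008)
    g=bx((.46,.02),.03)&(H>20)&(H<35)&(s>130)&(P[...,2]>.1)
    print('grip',g.sum(),P[g].mean(0).round(4),P[g].min(0).round(4),P[g].max(0).round(4))
    bl=c&(H>100)&(H<125)&(s>150)
    print('bluepatch',cv2.minAreaRect((P[bl&bx((.6,.02),.08)][:,:2]*1000).astype(np.float32)))
save(cv2.resize(im[100:260,190:350],None,fx=3.5,fy=3.5),'t2.png')
E
```

```text
clock: 5.6
tcp_pos: [0.4559, -0.3256, 0.2231]
orientation: [3.102, 0.475, 0.006]
ft_force: [-1.3, 0.1, -0.6]
width: 0.0593
grasp_force: 0.0
scene bar 132 [ 0.5118 -0.3099  0.1225]
ball 76 [0.5732 0.165  0.1718]
arm 98 dy/dx,dz/dx [-0.037 -0.461] angle 0.432 at x=.7 [0.1595 0.1166]
grip 100 [0.4619 0.0204 0.1144] [0.4492 0.0072 0.1011] [0.4693 0.0393 0.1211]
bluepatch ((603.6747436523438, 18.979290008544922), (123.99994659423828, 114.16707611083984), 89.09416961669922)
top bar 73 [ 0.5072 -0.3072  0.123 ]
ball 58 [0.5719 0.1635 0.1717]
arm 40 dy/dx,dz/dx [-0.003 -0.449] angle 0.422 at x=.7 [0.1615 0.1167]
grip 74 [0.4579 0.0224 0.1153] [0.4475 0.0081 0.1092] [0.4683 0.0373 0.1232]
bluepatch ((603.6032104492188, 17.987812042236328), (121.17066955566406, 111.7541732788086), 88.01205444335938)
```

View pics/t2.png

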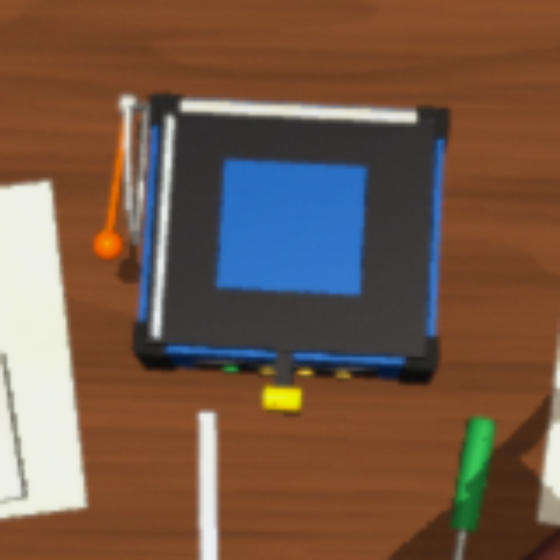

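The handle is at OFF (lean about +0.6) and the mark is about 0.435 rad. In the crop the grip is at (282,399), the ball at (108,244), and the rig yaw is about -0.025. Now over to the grip.

```bash
python3 -m crank '[[5.4,-16.5,0,0.33,0.7],[5.4,-16.5,0,0.33,0.7],[5.4,-16.5,0,0.33,0.7],[5.4,-16.5,0,0.33,0.7],[5.4,-16.5,0,0.33,0.7],[5.4,-16.5,0,0.33,0.7]]'; python3 -c "
from h import *
s=env.state();M=R.from_rotvec(s['orientation']).as_matrix();print(M.round(3),M.T@(np.array([.460,.0215,.2231])-s['tcp_pos']))"
```

```text
clock: 6.2
tcp_pos: [0.4557, -0.1484, 0.219]
orientation: [-3.139, 0.034, 0.004]
ft_force: [0.8, -0.0, 0.4]
width: 0.0599
grasp_force: 0.0
[[ 1.    -0.022 -0.003]
 [-0.022 -1.     0.002]
 [-0.003 -0.002 -1.   ]] [ 0.00054709 -0.16998027 -0.00374771]
```

```bash
python3 -m crank '[[0,-4,0,0,0.7],[0,-8,0,0,0.7],[0,-12,0,0,0.7],[0,-17,0,0,0.7],[0,-17,0,0,0.7],[0,-17,3,0,0.7],[0,-17,6,0,0.7],[0,-17,6,0,0.7]]'; python3 - <<'E'
from h import *
im,P=cloud('wrist'); save(im,'w2.png'); s=env.state(); print(s['tcp_pos'])
M=R.from_rotvec(s['orientation']).as_matrix()
hsv=cv2.cvtColor(im,cv2.COLOR_RGB2HSV);H,s_=hsv[...,0].astype(int),hsv[...,1]
g=(H>20)&(H<35)&(s_>130)&(P[...,2]>.095)&(np.hypot(P[...,0]-.46,P[...,1]-.02)<.04)
print(g.sum(),P[g].mean(0).round(4),P[g].min(0).round(4),P[g].max(0).round(4))
E
```

```text
clock: 6.87
tcp_pos: [0.4568, 0.0181, 0.1543]
orientation: [-3.141, 0.041, 0.017]
ft_force: [-2.3, -0.9, -1.4]
width: 0.0597
grasp_force: 0.0
[0.45807323 0.0177818  0.15707887]
958 [0.46   0.0229 0.1165] [0.4487 0.0084 0.1087] [0.4693 0.0378 0.1204]
```

View pics/w2.png

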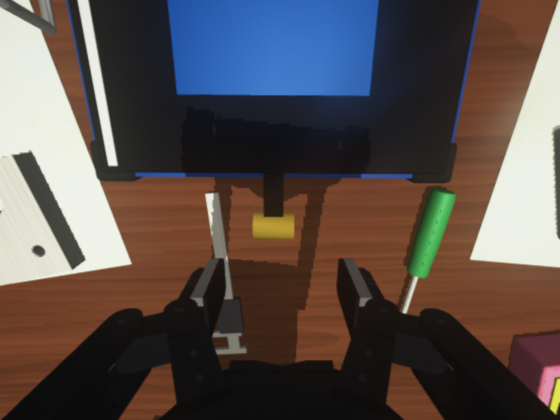

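The grip is at (273,226), well between the fingers and about 5 mm to the left of their centre. I'll correct that, descend and pinch.

```bash
python3 -m crank '[[0.1,-0.5,0,0,0.7],[0.1,-0.5,3,0,0.7],[0.1,-0.5,6,0,0.7],[0.1,-0.5,8.8,0,0.7],[0.1,-0.5,8.8,0,0.7],[0.1,-0.5,8.8,0,0.7]]'; python3 -m crank '[[0,0,0,0,0],[0,0,0,0,0],[0,0,0,0,0],[0,0,0,0,0],[0,0,0,0,0],[0,0,0,0,0]]' 60;  python3 - <<'E'
from h import *
im,P=cloud('scene'); save(cv2.resize(im[120:310,230:430],None,fx=3,fy=3),'s3.png')
E
```

```text
clock: 7.42
tcp_pos: [0.4622, 0.023, 0.0734]
orientation: [-3.141, 0.042, 0.002]
ft_force: [-0.0, -0.5, 1.4]
width: 0.0596
grasp_force: 0.0
clock: 7.92
tcp_pos: [0.4643, 0.0235, 0.0757]
orientation: [-3.141, 0.041, -0.008]
ft_force: [-0.3, 1.2, 6.6]
width: 0.029
grasp_force: 58.7
```

View pics/s3.png

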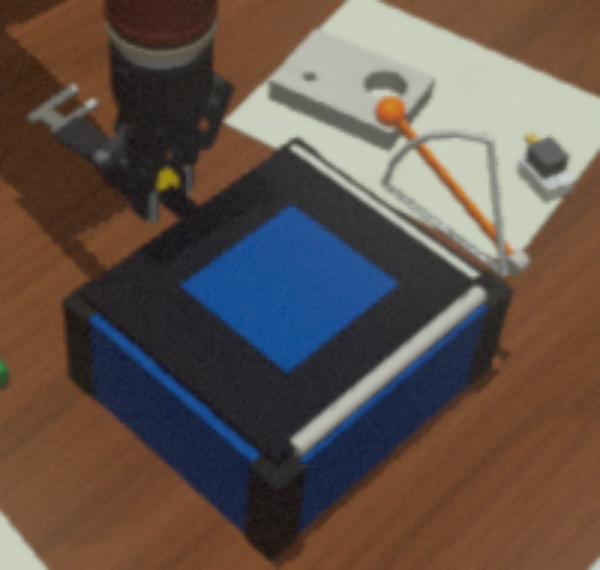

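The fingers hold the grip (width 29 mm, 59 N), and the yellow roller is visible between them at (167,181). I'll lift along the hinge arc.

```bash
python3 -m crank '[[0.04,0,-1.5,0,0],[0.18,0,-2.9,0,0],[0.4,0,-4.4,0,0],[0.7,0,-5.8,0,0],[1.1,0,-7.2,0,0],[1.6,0,-8.6,0,0],[1.9,0,-9.5,0,0],[1.9,0,-9.5,0,0]]' 90; cat > ang.py <<'E'
from h import *
from scipy.optimize import least_squares
s=env.state(); print(s['tcp_pos'],s['ft_force'],s['width'],s['grasp_force'])
yaw=-.022; e=np.array([np.cos(yaw),np.sin(yaw),0])
for nm in ('scene','top'):
    im,P=cloud(nm); save(im,nm+'_l%d.png'%(s['clock']*100))
    hsv=cv2.cvtColor(im,cv2.COLOR_RGB2HSV);H,sa=hsv[...,0].astype(int),hsv[...,1]
    X=P@e; bl=(H>100)&(H<125)&(sa>150)&(P[...,2]>.118)&(abs(P[...,0]-.6)<.12)&(abs(P[...,1]-.02)<.08)
    Q=P[bl]; k=np.polyfit(X[bl],Q[:,2],1); r=abs(Q[:,2]-np.polyval(k,X[bl]));k=np.polyfit(X[bl][r<.006],Q[r<.006][:,2],1)
    t=np.arctan(-k[0]); print(nm,'cover',len(Q),'angle',t.round(4),'hinge x at plane z',((.108+.005/np.cos(t)-k[1])/k[0]).round(4))
    o=(H>6)&(H<18)&(sa>130)&(P[...,2]>.1)&(abs(P[...,1]-.165)<.03)&(abs(P[...,0]-.62)<.12)
    Q=P[o]; b=Q[Q[:,0]<.59]
    if len(b)>15:
        c=least_squares(lambda c:np.linalg.norm(b-c,axis=1)-.012,b.mean(0)-[0,0,.005],loss='soft_l1',f_scale=.002).x
        a=o&(X>.595); k=np.polyfit(X[a],P[a][:,2],1)
        print('  ball',c.round(4),'from hinge .705:',np.arctan2(c[2]-.108,.705-c@e).round(4),'arm fit',np.arctan(-k[0]).round(4))
E
python3 ang.py
```

```text
clock: 8.63
tcp_pos: [0.4834, 0.0229, 0.1709]
orientation: [3.141, -0.041, 0.009]
ft_force: [5.0, 1.2, -5.7]
width: 0.0284
grasp_force: 89.3
[0.48341266 0.02290302 0.17092725] [ 5.02895702  1.18016314 -5.70626975] 0.02837387197333571 89.26177024841309
scene cover 2467 angle 0.3962 hinge x at plane z 0.7067
  ball [0.5735 0.165  0.1718] from hinge .705: 0.4406 arm fit 0.4295
top cover 729 angle 0.3942 hinge x at plane z 0.7048
  ball [0.5726 0.1631 0.1714] from hinge .705: 0.4357 arm fit 0.4207
```

```bash
python3 -m crank '[[0.2,0,-0.45,0,0],[0.38,0,-0.87,0,0],[0.38,0,-0.87,0,0],[0.38,0,-0.87,0,0],[0.38,0,-0.87,0,0],[0.38,0,-0.87,0,0]]'; python3 ang.py; python3 - <<'E'
from h import *
im,P=cloud('scene')
hsv=cv2.cvtColor(im,cv2.COLOR_RGB2HSV)
mm=((hsv[...,0]<8)|(hsv[...,0]>172))&(hsv[...,1]>150)&(P[...,2]>.09)&(P[...,2]<.15)&(abs(P[...,0]-.47)<.12)&(abs(P[...,1]+.32)<.12)
print('bar',P[mm].mean(0))
w=(im.min(-1)>190)&(abs(P[...,2])<.02); print('paper z',np.median(P[w][:,2]))
save(cv2.resize(im[110:340,110:430],None,fx=2.4,fy=2.4),'s4.png')
E
```

```text
clock: 9.23
tcp_pos: [0.4853, 0.0228, 0.1757]
orientation: [-3.141, 0.041, -0.002]
ft_force: [7.2, 1.1, -8.5]
width: 0.028
grasp_force: 89.4
[0.48529311 0.02282435 0.17568226] [ 7.24680463  1.06640574 -8.53103282] 0.027987923709255784 89.39287304878235
scene cover 2480 angle 0.4171 hinge x at plane z 0.7066
  ball [0.5734 0.1652 0.1719] from hinge .705: 0.4407 arm fit 0.4305
top cover 638 angle 0.4603 hinge x at plane z 0.6986
  ball [0.5731 0.1631 0.1722] from hinge .705: 0.4424 arm fit 0.3974
bar [ 0.51141292 -0.30989492  0.12251712]
paper z 0.01409750730878867
```

View pics/s4.png

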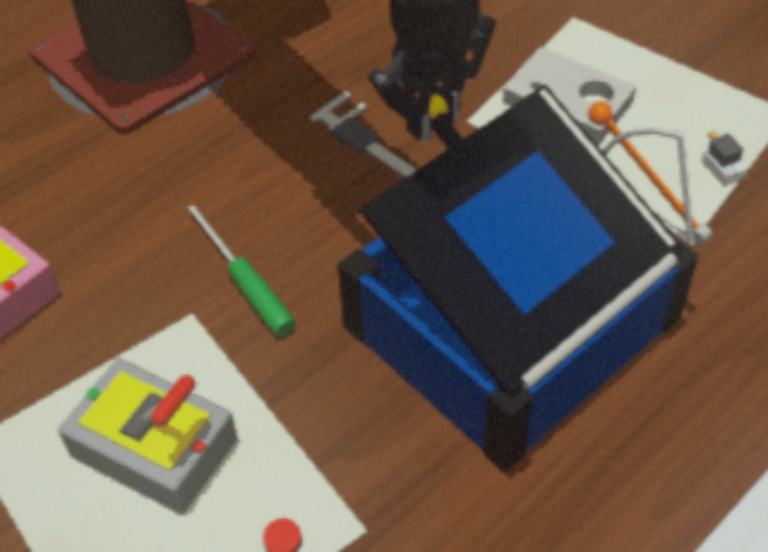

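The handle stands on the red-dot side, red bar at (175,398). The cover is close to parallel with the orange arm but a bit low (0.418 against about 0.435), so I'll trim it up.

```bash
python3 -m crank '[[0.2,0,-0.3,0,0],[0.35,0,-0.6,0,0],[0.35,0,-0.6,0,0],[0.35,0,-0.6,0,0],[0.35,0,-0.6,0,0],[0.35,0,-0.6,0,0]]'; python3 ang.py; python3 ang.py
```

```text
clock: 9.88
tcp_pos: [0.4882, 0.0227, 0.1821]
orientation: [-3.141, 0.041, -0.0]
ft_force: [5.5, -0.5, -8.0]
width: 0.0281
grasp_force: 89.4
[0.48824942 0.02273342 0.18212678] [ 5.54297836 -0.53468783 -8.0050554 ] 0.028099860152200125 89.42380785942078
scene cover 2496 angle 0.4462 hinge x at plane z 0.7064
  ball [0.5731 0.1652 0.1723] from hinge .705: 0.4424 arm fit 0.4431
top cover 552 angle 0.4495 hinge x at plane z 0.7048
  ball [0.5731 0.1639 0.1713] from hinge .705: 0.4368 arm fit 0.4279
[0.48826801 0.02274008 0.18214734] [ 5.62161886  0.82689162 -6.87505018] 0.02821541150430266 89.42342162132263
scene cover 2494 angle 0.4459 hinge x at plane z 0.7065
  ball [0.5732 0.1652 0.1717] from hinge .705: 0.4389 arm fit 0.4368
top cover 552 angle 0.4457 hinge x at plane z 0.7056
  ball [0.5721 0.164  0.1726] from hinge .705: 0.4419 arm fit 0.4098
```

```bash
python3 -m crank '[[-0.08,0,0.2,0,0],[-0.08,0,0.2,0,0],[-0.08,0,0.2,0,0],[-0.08,0,0.2,0,0],[-0.08,0,0.2,0,0],[-0.08,0,0.2,0,0]]'; python3 ang.py; python3 ang.py
```

```text
clock: 10.58
tcp_pos: [0.4875, 0.0228, 0.1805]
orientation: [-3.141, 0.041, 0.0]
ft_force: [4.2, -0.2, -6.7]
width: 0.0281
grasp_force: 89.4
[0.4874626  0.0227634  0.18045406] [ 4.1661242  -0.16052184 -6.69817424] 0.028108388482809308 89.43655371665955
scene cover 2491 angle 0.4378 hinge x at plane z 0.7066
  ball [0.5734 0.1661 0.1723] from hinge .705: 0.4435 arm fit 0.4355
top cover 569 angle 0.4431 hinge x at plane z 0.7048
  ball [0.5723 0.1636 0.1722] from hinge .705: 0.44 arm fit 0.4177
[0.48748768 0.02279109 0.18050615] [ 4.55149637  0.12738108 -6.05411249] 0.028150063437001716 89.43713665008545
scene cover 2496 angle 0.4411 hinge x at plane z 0.7059
  ball [0.5735 0.1644 0.1719] from hinge .705: 0.4414 arm fit 0.4472
top cover 565 angle 0.458 hinge x at plane z 0.7025
  ball [0.5725 0.1633 0.1726] from hinge .705: 0.4429 arm fit 0.4416
```

Cover and mark agree at about 0.44 rad, and the cover is steady in the grip.

```bash
python3 -c "from bench import env; print(env.sign_off())"
```

```text
the job is handed in; nothing more can be done
None
```

The job is handed in: the isolator handle is over at its OFF stop, and the gripper is still holding the cover by the yellow grip at about 0.44 rad, matching the mark to within about 0.01 rad; the wrist read 45 N for a moment when the closed fingers met the handle's stop.

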